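# Snap the large sample tube into its mixer clip

### The job

Take the large sample tube from its cradle and press it down into the large spring clip on the mixer's deck until it snaps fully home, lying level along the clip and about centred in it. Stop pushing once it has snapped in, without ramming it hard onto the clip's pads, and let go. Leave the small tube alone in its cradle.

Things in the scene. Friction and masses are not known exactly. Their poses are not given: they have to be found in the camera images.
- large_tube_mid (a point): Middle of the large sample tube, on its axis: pale plastic, 30 mm in diameter, 116 mm long, 0.075 kg, lying level; x runs along it to the dark cap (35 mm wide, last 12 mm). It starts loose in a white V-cradle on the table, axis 36 mm up. The V-plates (6 mm thick, up to 3 mm above the axis) stand 30 mm either side of the middle, so the middle is free to grasp from above; base plate 6 mm.
- large_clip_seat (a point): Where the middle of a tube fully home lies in the large grey clip, 40 mm above the mixer's deck (deck 70 mm up). Tube lies along x, cap either way. Jaw pairs 8 mm wide stand at x = +-30 mm, the middle is free for fingers. Flares (50 mm apart, tops 32 mm above seat) guide it in; lips 24 mm apart resist from 22 mm above the seat, peak about 7 N near 16 mm, then from about 9 mm pull it down.
- large_clip_pad: Pair of soft black pads at the bottom of the large clip, at x = +-30 mm; origin in the middle of their top, 15 mm below the seat: a tube at home just rests on them. They give 1 mm per 4 N, 7 mm at most; more than 30 N is ramming. A smaller clip of the same form (for 17 mm tubes) stands alongside on the deck, 130 mm away.
- small_tube_mid (a point): Middle of the small sample tube, of the same form but 17 mm in diameter (cap 22 mm), 116 mm long, lying loose in a second cradle on the table, axis 36 mm up. It is to stay where it is.
There are look-alikes about, which are no part of the job. Leave any blue or yellow look-alike of the part that bears large_tube_mid alone.

How it is judged:
By the outcome, as a careful person would: the job done as asked, in the order asked, and still so for the second after the job is handed in, with the robot touching nothing.
It also fails if it takes over 38 s, if anything falls off the work surface, if the arm or the gripper's body presses on something with over 40 N, if the wrist force passes 120 N, or if a joint passes its speed limit or range.

### The arm

A 6-joint arm with a two-finger parallel gripper is mounted at the origin on the work surface. World frame = base frame: x ahead of the robot, y to its left, z up, the work surface at z = 0. Lengths are in m, angles in degrees, forces in N, time in s.
With the tool pointing down it reaches from about 0.4 to 0.825 m from the base axis. Payload 7 kg.
Tool frame: the origin (TCP) lies on the mounting face of the last link; the fingertips stand 178 mm ahead of it and the grasp point (between the pads) lies 159 mm ahead of it; z points along the fingers, y is the direction in which the jaws open and shut (so a half turn about z gives the same grasp; the last joint's range is limited). The gripper opens to 88 mm and grips with 3 to 60 N. Pads are 19 mm wide; open, the fingers measure 130 mm over their backs; the gripper's body (78 mm by 193 mm) begins 47 mm behind the grasp point.
Start: joints at [86.752, 20.546, 0.682, 0, -70.136, -16.507], TCP at [0.228, 0.635, 0.405] pointing down, gripper open.
Joint ranges: [-176.03, 176.03], [-82.01, 121.73], [-58.28, 71.71], [-173.87, 95.51], [-174.79, -0.11], [-173.66, 173.66]. Speed limits (degrees/s): [136.94, 136.94, 172.46, 180, 180, 180].

### API

Orientations are given as [roll, pitch, yaw] about the fixed x, y, z axes, in that order (R = Rz(yaw) Ry(pitch) Rx(roll)).
In Python, from plant import r gives the robot as it stands. The module is installed in compiled form; this text tells all that it offers.
- The arm moves only by the tool carry_out, never from a script. Its argument "plan" is a list of rows, each a list of 3 entries, a list of its own where there are three numbers: the shift along the tool's x, y, z in m, then the turn, a rotation vector about the tool's x, y, z in degrees, then the closure in counts, from 0 (fully open) to 255 (shut). In form: [[[x, y, z], [ax, ay, az], hand], ...]. A call has 1 to 12 rows; each row shifts and turns the commanded pose from where the row before left it, along the tool's axes as they then stand; what a row does not reach is not made up. A row lasts 1/12 s, in which the tool goes at most 41.7 mm and 7.16 degrees, less where a joint would pass 70% of its speed; a pose out of reach is approached as far as the arm can. A call is refused whole if a number of a shift passes 0.0417 or a number of a turn 7.16, either way. A call with a gripper value outside its range is refused whole. The fingers move at their own pace and stop on an object; "grip_force" is the grip in N (left out, the last holds). Time passes only in rows, so rows that do not move let the fingers close. It gives the time, the measured TCP pose, the force and the opening at its end, in the units of the state.
- r.get_state(): the state, without advancing time (a new reading comes with each control period).
- r.capture(name): name is "scene" or "top" or "wrist"; returns the picture (400x640x3 uint8, red, green, blue); there is no depth.
- r.get_calibration(name): a dict with "K" (3x3 intrinsics, pixels), "rvec" (rotation vector, rad) and "tvec" (3), from world to camera coordinates, as OpenCV has them. Camera axes: x right, y down, z forward; pixel columns grow to the right and rows downward; lengths in m; the calibration is good to about 2 mm. A picture is of the moment at which its call begins: read the wrist's pose just before it. get_calibration takes no time and is no camera call; for the wrist camera it gives the pose at the moment of the call.
- r.close_job(): hands the job in, once; it reports no verdict.
The state is a dict: "time_s": time; "joints": joint angles; "qd": joint speeds; "joint_torque": joint torques, N m; "tcp_pos": TCP position; "eef_rot": TCP orientation; "contact_force": force on the tool from outside, world axes, zero at the start; "moment": the same for the moment, N m; "gripper_width": finger opening in m.
Only numpy, scipy, OpenCV 4.12 (cv2) and the standard library are available. Lean on these libraries where they do the work, as an engineer would, in place of code of your own. Each camera call takes 0.05 s, during which the arm holds its last target. There are 200 camera calls.

## Working session

There is one attempt and no reset: what is moved stays moved. The work goes in short steps, Python scripts to look and compute and a tool call to move; the robot and the scene stay as the last step left them, time stands still between calls to the robot, and variables do not carry over. Pictures are saved under pics/ and viewed, about 8 in all and at most 12, crops included, and the job is handed in when it is done.

Besides the shell and the picture viewer there is one more tool, called after ">>>" by a JSON object that holds its "op" and its "data", one argument or row to a line. carry_out: Moves the arm, as the interface text tells. Its arguments: {"type":"object","properties":{"plan":{"type":"array","items":{"type":"array"}},"grip_force":{"type":"number"}},"required":["plan"]}

```bash
mkdir -p pics; python3 - <<'E'
from plant import r
import cv2,numpy as np
s=r.get_state();print({k:np.round(v,3).tolist() for k,v in s.items()})
for n in("scene","top"):
    im=r.capture(n);cv2.imwrite(f"pics/{n}0.png",im[:,:,::-1])
    c=r.get_calibration(n);print(n,{k:np.round(v,4).tolist() for k,v in c.items()})
a=np.vstack([cv2.imread("pics/top0.png"),cv2.imread("pics/scene0.png")])
E
```

```text
{'time_s': 0.0, 'joints': [86.751, 20.59, 0.634, -0.021, -70.134, -16.504], 'qd': [-0.064, 0.049, -0.082, 0.022, -0.061, 0.04], 'joint_torque': [-0.001, -58.272, 29.305, 6.997, 0.007, -0.0], 'tcp_pos': [0.228, 0.635, 0.404], 'eef_rot': [179.908, -0.007, -19.761], 'contact_force': [-0.278, 0.039, 0.1], 'moment': [0.047, 0.002, -0.004], 'gripper_width': 0.087}
scene {'K': [[428.2679, 0.0, 315.0769], [0.0, 428.2679, 204.5148], [0.0, 0.0, 1.0]], 'rvec': [2.1161, 0.5515, -0.2842], 'tvec': [-0.4156, -0.062, 1.0865]}
top {'K': [[487.3093, 0.0, 311.648], [0.0, 487.3093, 196.538], [0.0, 0.0, 1.0]], 'rvec': [2.1718, -2.1572, 0.159], 'tvec': [-0.0439, 0.4852, 0.9589]}
```

View pics/top0.png

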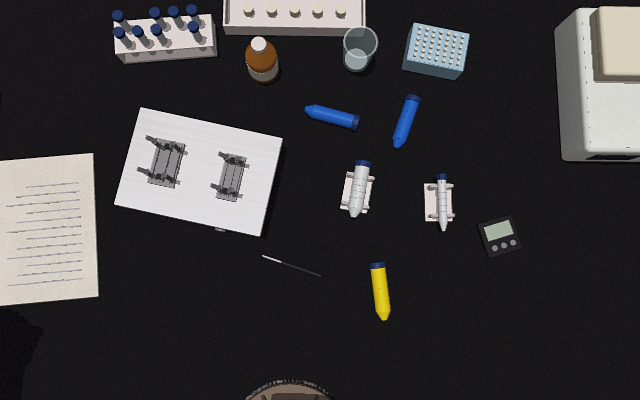

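View pics/scene0.png

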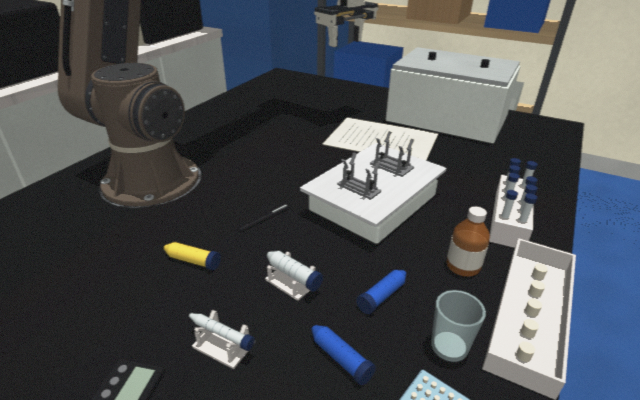

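Candidates for the large tube are at top (358,188), pale and thick in a white cradle, and (443,203), the thin pale one. The blue tubes are at (332,117) and (405,121), and the yellow one is at (380,290). The thick pale one fits the description. For the large clip, (166,162) looks wider than (231,178). I'll confirm both in an enlarged crop.

```bash
cat > h.py <<'E'
import numpy as np,cv2
from plant import r
def ray(n,uv,z,c=None):
    c=c or r.get_calibration(n);R=cv2.Rodrigues(np.array(c["rvec"],float))[0];t=np.array(c["tvec"],float).ravel()
    p=cv2.undistortPoints(np.array(uv,float).reshape(-1,1,2),np.array(c["K"]),None).reshape(-1,2)
    d=np.c_[p,np.ones(len(p))]@R;o=-R.T@t
    return o+d*((z-o[2])/d[:,2])[:,None]
E
python3 - <<'E'
from h import *
im=cv2.imread("pics/top0.png")
a=cv2.resize(im[145:235,325:465],None,fx=5,fy=5,interpolation=cv2.INTER_CUBIC)[:, :700]
b=cv2.resize(im[120:220,110:290],None,fx=3.88,fy=3.88,interpolation=cv2.INTER_CUBIC)
a=cv2.resize(im[145:235,325:465],(0,0),fx=3.9,fy=3.9,interpolation=cv2.INTER_CUBIC)
W=max(a.shape[1],b.shape[1]);o=np.zeros((a.shape[0]+b.shape[0],W,3),np.uint8)
o[:a.shape[0],:a.shape[1]]=a;o[a.shape[0]:,:b.shape[1]]=b
o=cv2.resize(o,None,fx=.8,fy=.8);print(o.shape);cv2.imwrite("pics/crop1.png",o)
# rough
print(ray("top",[(358,188),(362,166),(355,215)],.036).round(4))
print(ray("top",[(166,162),(231,178)],.08).round(4))
E
```

```text
(591, 558, 3)
[[ 0.5031 -0.1345  0.036 ]
 [ 0.5486 -0.143   0.036 ]
 [ 0.4481 -0.1281  0.036 ]]
[[0.5444 0.243  0.08  ]
 [0.5141 0.1166 0.08  ]]
```

View pics/crop1.png

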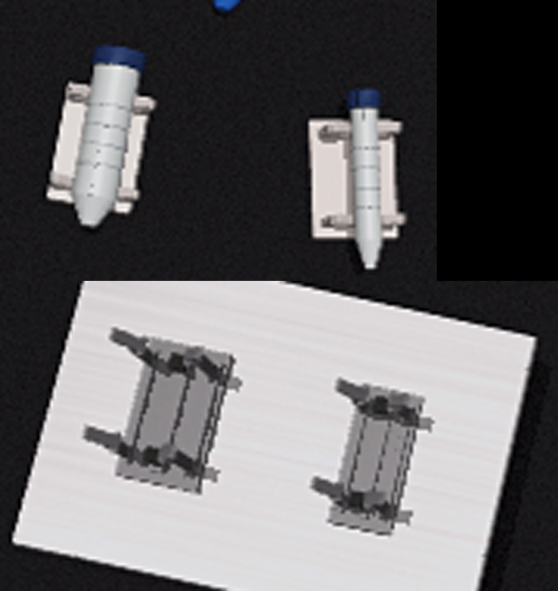

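Confirmed: the left tube at crop (105,135) is pale and thick and sits in a white cradle. The left clip at crop (175,415) is the wider one. Next I'll work out the headings, the wrist camera offset and the moves.

```bash
cat >> h.py <<'E'
from scipy.spatial.transform import Rotation as Ro
def go(p,yaw,tilt=True):
    "total tool-frame shift (axes as they stand now) and turn to reach TCP p with tool down at yaw"
    s=r.get_state();R=Ro.from_euler('xyz',s["eef_rot"],degrees=True)
    T=Ro.from_euler('xyz',[180,0,yaw],degrees=True)
    d=R.inv().apply(np.array(p)-s["tcp_pos"]);w=(R.inv()*T).as_rotvec(degrees=True)
    print("shift",d.round(4),"turn",w.round(2),"rows",np.ceil(max(np.linalg.norm(d)/.0417,np.linalg.norm(w)/7.16)), 't',s["time_s"])
    return d,w
E
python3 - <<'E'
from h import *
s=r.get_state();c=r.get_calibration("wrist")
Rc=cv2.Rodrigues(np.array(c["rvec"]))[0];o=-Rc.T@np.array(c["tvec"]).ravel()
R=Ro.from_euler('xyz',s["eef_rot"],degrees=True)
print("cam in tool",R.inv().apply(o-s["tcp_pos"]).round(4),"axes\n",(R.inv().as_matrix()@Rc.T).round(3),np.round(c["K"],1).tolist())
cap=np.array([[325+120/3.12,145+50/3.12],[325+89/3.12,145+224/3.12]])
p=ray("top",cap,.036);print(p.round(4),p.mean(0),np.degrees(np.arctan2(*(p[0]-p[1])[[1,0]])))
f=lambda x,y:(110+x/3.104,120+(y-281)/3.104)
q=ray("top",[f(150,338),f(118,475),f(233,356),f(200,493)],.074);print(q.round(4),q.mean(0).round(4),[np.degrees(np.arctan2(*(q[i]-q[i+1])[[1,0]])) for i in(0,2)])
go([.545-.08,.243,.405],-13)
E
```

```text
cam in tool [0.0728 0.001  0.0208] axes
 [[ 0.    -0.963 -0.27 ]
 [ 1.     0.001 -0.001]
 [ 0.001 -0.27   0.963]] [[299.6, 0.0, 318.8], [0.0, 299.6, 196.4], [0.0, 0.0, 1.0]]
[[ 0.559  -0.1461  0.036 ]
 [ 0.4444 -0.1251  0.036 ]] [ 0.50169227 -0.13560642  0.036     ] -10.379122112293386
[[0.5926 0.2617 0.074 ]
 [0.5049 0.2776 0.074 ]
 [0.5815 0.209  0.074 ]
 [0.494  0.2262 0.074 ]] [0.5433 0.2436 0.074 ] [np.float64(-10.268389753522522), np.float64(-11.073311605206293)]
shift [ 0.3555  0.2889 -0.0007] turn [ 0.08 -0.   -6.76] rows 11.0 t 0.1
```

>>> {"op": "carry_out", "data": {
  "plan": [
    [[0.034,0.021,0],[0,0,0],0],
    [[0.034,0.021,0],[0,0,0],0],
    [[0.034,0.021,0],[0,0,0],0],
    [[0.034,0.021,0],[0,0,0],0],
    [[0.034,0.021,0],[0,0,0],0],
    [[0.034,0.021,0],[0,0,0],0],
    [[0.034,0.021,0],[0,0,0],0],
    [[0.034,0.021,0],[0,0,0],0],
    [[0.034,0.021,0],[0,0,0],0],
    [[0.034,0.021,0],[0,0,0],0],
    [[0.034,0.021,0],[0,0,-4.5],0],
    [[0.034,0.021,0],[0,0,-4.5],0]
  ]
}}

```text
time_s: 1.1
tcp_pos: [0.5298, 0.2602, 0.4047]
eef_rot: [180.0, 0.0, -10.6]
contact_force: [0.8, 0.2, 0.5]
gripper_width: 0.0877
```

>>> {"op": "carry_out", "data": {
  "plan": [
    [[0,0,0],[0,0,0],0],
    [[0,0,0],[0,0,0],0]
  ]
}}

```text
time_s: 1.27
tcp_pos: [0.5305, 0.2603, 0.404]
eef_rot: [180.0, 0.0, -11.0]
contact_force: [0.2, -0.8, 0.2]
gripper_width: 0.0873
```

```bash
python3 - <<'E'
from h import *
import pickle
c=r.get_calibration("wrist");im=r.capture("wrist");cv2.imwrite("pics/w1.png",im[:,:,::-1]);pickle.dump(c,open("c1.pkl","wb"))
s=r.get_state();print(s["tcp_pos"],s["eef_rot"],s["time_s"])
E
```

```text
[0.52972965 0.26135656 0.40410888] [ 1.79965274e+02  4.30479272e-02 -1.09328172e+01] 1.3167
```

View pics/w1.png

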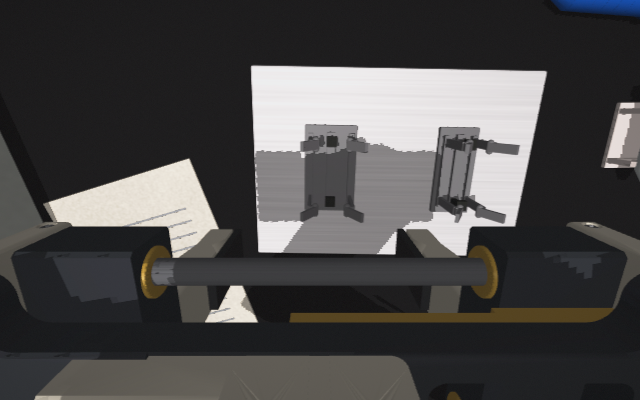

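The wrist view shows the large clip at (332,170). Its pads are dark squares at about (332,141) and (330,202), and its flares are around (308,145), (365,147), (308,214) and (358,214). I'll get the pads from a dark mask.

```bash
python3 - <<'E'
from h import *
import pickle
c=pickle.load(open("c1.pkl","rb"));g=cv2.imread("pics/w1.png",0)
n,l,st,ce=cv2.connectedComponentsWithStats((g[120:225,315:350]<45).astype(np.uint8))
for i in range(1,n):
    if st[i,4]>25:print(st[i],ce[i]+[315,120])
p=ray("wrist",[(332,141),(330,202)],.095,c);print(p.round(4),p.mean(0).round(4),np.degrees(np.arctan2(*(p[0]-p[1])[[1,0]])),np.linalg.norm(p[0]-p[1]))
q=ray("wrist",[(305,126),(357,126),(305,210),(356,210)],.074,c);print(q.round(4),q.mean(0))
cv2.imwrite("pics/w1c.png",cv2.resize(cv2.imread("pics/w1.png")[110:230,280:390],None,fx=5,fy=5,interpolation=cv2.INTER_CUBIC))
E
```

```text
[13 16  8 10 56] [331.16071429 140.51785714]
[ 10  76  10  11 107] [329.54205607 201.12149533]
[[0.5734 0.2381 0.095 ]
 [0.5143 0.2509 0.095 ]] [0.5438 0.2445 0.095 ] -12.183379799871997 0.06050686981425429
[[0.5912 0.2615 0.074 ]
 [0.5812 0.2102 0.074 ]
 [0.5041 0.2795 0.074 ]
 [0.4936 0.2252 0.074 ]] [0.54252674 0.24411823 0.074     ]
```

View pics/w1c.png

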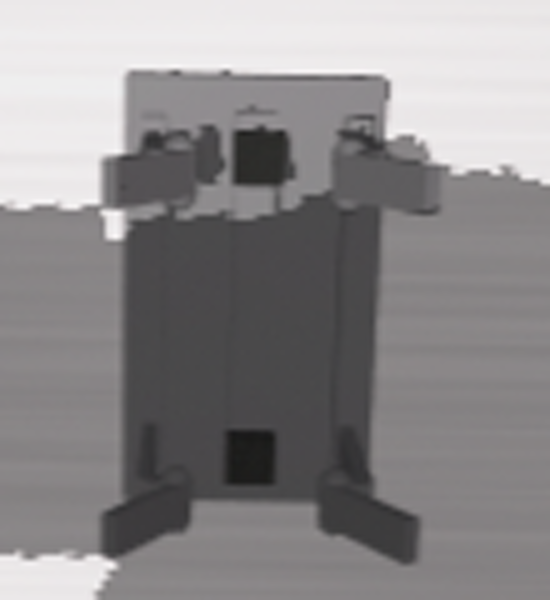

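Clip seat is at about (0.5435, 0.2445), yaw about -11.3° (pads -12.2, edges -10.7). Pad spacing measures 60.5 mm, which agrees with the description. Now to the tube.

>>> {"op": "carry_out", "data": {
  "plan": [
    [[0.0035,0.0395,0],[0,0,0],0],
    [[0.0035,0.0395,0],[0,0,0],0],
    [[0.0035,0.0395,0],[0,0,0],0],
    [[0.0035,0.0395,0.008],[0,0,0],0],
    [[0.0035,0.0395,0.008],[0,0,0],0],
    [[0.0035,0.0395,0.008],[0,0,0],0],
    [[0.0035,0.0395,0.008],[0,0,0],0],
    [[0.0035,0.0395,0.008],[0,0,0],0],
    [[0.0035,0.0395,0.008],[0,0,0],0],
    [[0.0035,0.0395,0.008],[0,0,0],0],
    [[0,0,0],[0,0,0],0],
    [[0,0,0],[0,0,0],0]
  ]
}}

```text
time_s: 2.32
tcp_pos: [0.4895, -0.1332, 0.3481]
eef_rot: [180.0, 0.1, -10.9]
contact_force: [-0.5, 0.3, 1.2]
gripper_width: 0.0879
```

```bash
python3 - <<'E'
from h import *
import pickle
c=r.get_calibration("wrist");im=r.capture("wrist");cv2.imwrite("pics/w2.png",im[:,:,::-1]);pickle.dump(c,open("c2.pkl","wb"))
s=r.get_state();print(s["tcp_pos"],s["eef_rot"],s["time_s"])
E
```

```text
[ 0.4899356  -0.13212035  0.34851237] [-1.79999436e+02  1.97506877e-02 -1.08251264e+01] 2.3667
```

View pics/w2.png

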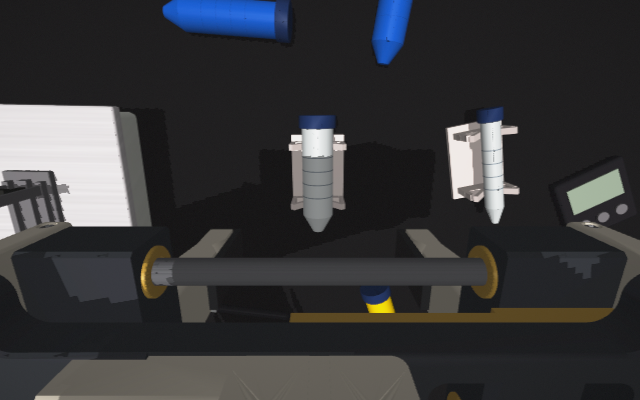

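The wrist view shows the large tube upright in the picture: cap end (317,116), tip (318,231), V-plates at rows 143 and 204. The small tube is to the right at (493,165).

```bash
python3 - <<'E'
from h import *
import pickle
c=pickle.load(open("c2.pkl","rb"))
p=ray("wrist",[(317,116),(318,231)],.036,c);print(p.round(4),p.mean(0).round(4),np.degrees(np.arctan2(*(p[0]-p[1])[[1,0]])),np.linalg.norm(p[0]-p[1]))
q=ray("wrist",[(295,146),(342,146),(295,205),(342,205)],.039,c);print(q.round(4),q.mean(0))
# body at mid rows 165-190: edges
g=cv2.imread("pics/w2.png",0)[160:190];print(g[10,295:345].tolist())
for z in (.35,.24):go([.502,-.1356,z],-10.7)
E
```

```text
[[ 0.5575 -0.1454  0.036 ]
 [ 0.4435 -0.1243  0.036 ]] [ 0.5005 -0.1349  0.036 ] -10.486148279027402 0.11591929780514529
[[ 0.5344 -0.1196  0.039 ]
 [ 0.5259 -0.1636  0.039 ]
 [ 0.4767 -0.1072  0.039 ]
 [ 0.4678 -0.1537  0.039 ]] [ 0.50117001 -0.13600359  0.039     ]
[142, 142, 142, 142, 142, 142, 142, 110, 83, 98, 115, 121, 124, 127, 130, 131, 134, 135, 137, 138, 138, 140, 140, 140, 139, 138, 137, 135, 134, 132, 130, 128, 125, 123, 109, 97, 81, 93, 130, 142, 142, 142, 142, 142, 142, 141, 142, 142, 91, 25]
shift [ 0.0125  0.0012 -0.0015] turn [-0.    0.02 -0.13] rows 1.0 t 2.3667
shift [0.0125 0.0012 0.1085] turn [-0.    0.02 -0.13] rows 3.0 t 2.3667
```

>>> {"op": "carry_out", "data": {
  "plan": [
    [[0.006,0.0005,0.015],[0,0,0],0],
    [[0.0055,0.0005,0.03],[0,0,0],0],
    [[0,0,0.03],[0,0,0],0],
    [[0,0,0.025],[0,0,0],0],
    [[0,0,0.018],[0,0,0],0],
    [[0,0,0.012],[0,0,0],0],
    [[0,0,0.01],[0,0,0],0],
    [[0,0,0.008],[0,0,0],0],
    [[0,0,0.0055],[0,0,0],0],
    [[0,0,0],[0,0,0],0],
    [[0,0,0],[0,0,0],0]
  ]
}}

```text
time_s: 3.28
tcp_pos: [0.5015, -0.1351, 0.1955]
eef_rot: [-180.0, -0.0, -10.7]
contact_force: [-0.6, 0.6, 0.3]
gripper_width: 0.0874
```

>>> {"op": "carry_out", "data": {
  "plan": [
    [[0,0,0],[0,0,0],100],
    [[0,0,0],[0,0,0],140],
    [[0,0,0],[0,0,0],200],
    [[0,0,0],[0,0,0],255],
    [[0,0,0],[0,0,0],255],
    [[0,0,0],[0,0,0],255],
    [[0,0,0],[0,0,0],255],
    [[0,0,0],[0,0,0],255],
    [[0,0,0],[0,0,0],255],
    [[0,0,0],[0,0,0],255]
  ],
  "grip_force": 35
}}

```text
time_s: 4.12
tcp_pos: [0.5014, -0.1348, 0.1953]
eef_rot: [-179.9, -0.0, -10.8]
contact_force: [-1.1, 7.7, 4.2]
gripper_width: 0.0291
```

>>> {"op": "carry_out", "data": {
  "plan": [
    [[0,0,-0.004],[0,0,0],255],
    [[0,0,-0.008],[0,0,0],255],
    [[0,0,-0.015],[0,0,0],255],
    [[0,0,-0.025],[0,0,0],255],
    [[0,0,-0.03],[0,0,0],255],
    [[0,0,-0.03],[0,0,0],255],
    [[0,0,-0.03],[0,0,0],255],
    [[0,0,-0.02],[0,0,0],255],
    [[0,0,-0.01],[0,0,0],255],
    [[0,0,0],[0,0,0],255],
    [[0,0,0],[0,0,0],255]
  ]
}}

```text
time_s: 5.03
tcp_pos: [0.5007, -0.1355, 0.3669]
eef_rot: [-180.0, -0.0, -10.8]
contact_force: [-0.4, -0.4, -2.0]
gripper_width: 0.0295
```

```bash
python3 - <<'E'
from h import *
import pickle
s=r.get_state();print(s["tcp_pos"],s["eef_rot"],s["contact_force"],s["moment"],s["gripper_width"])
c=r.get_calibration("wrist");im=r.capture("wrist")[:,:,::-1];cv2.imwrite("pics/w3.png",im);pickle.dump(c,open("c3.pkl","wb"))
t=r.capture("scene")[:,:,::-1];cv2.imwrite("pics/s3.png",t)
cv2.imwrite("pics/m3.png",np.vstack([im[100:330,120:520],cv2.resize(t[120:360,160:460],(400,320))]))
go([.5435,.2445,.367],-11.2)
E
```

```text
[ 0.50070349 -0.13553946  0.3668555 ] [-1.79974534e+02 -4.55670020e-03 -1.07771434e+01] [-0.44760962 -0.41862749 -2.03019511] [-0.02768879  0.04069819  0.0662551 ] 0.029495266671283455
shift [-0.0288 -0.3813 -0.0015] turn [0.02 0.15 0.42] rows 10.0 t 5.1333
```

View pics/m3.png

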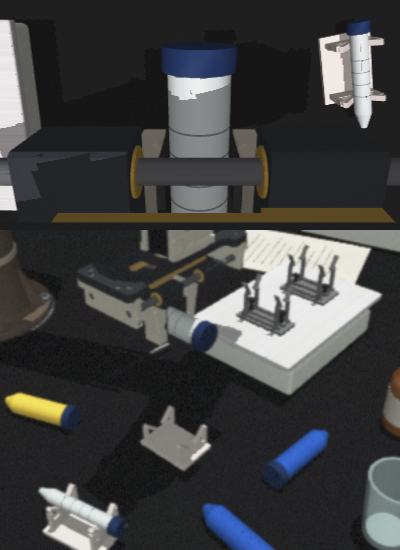

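Lifted: the tube is in the fingers and its cradle is empty. The small tube is still in place. I'll check level and lengthwise offset against the predicted cap outline.

```bash
python3 - <<'E'
from h import *
import pickle
c=pickle.load(open("c3.pkl","rb"));R=Ro.from_euler('xyz',[180,0,-10.78],degrees=True)
tcp=np.array([.5007,-.1355,.3669]);a=np.linspace(0,2*np.pi,90)
def circ(x,rad,tilt,dx=0):
    P=np.c_[np.full(90,x),rad*np.cos(a),rad*np.sin(a)]
    P=Ro.from_euler('y',tilt,degrees=True).apply(P)+[dx,0,.159]
    return cv2.projectPoints(R.apply(P)+tcp,np.array(c["rvec"]),np.array(c["tvec"]),np.array(c["K"]),None)[0].reshape(-1,2)
for tilt in(-4,0,4):
    e=circ(.058,.0175,tilt);f=circ(.046,.0175,tilt);print(tilt,"end minrow",e[:,1].min().round(1),"cols",e[:,0].min().round(1),e[:,0].max().round(1),"inner rim top",f[:,1].min().round(1),f[a.argmin(),1], "inner cols",f[:,0].min().round(1),f[:,0].max().round(1),"maxrow",f[:,1].max().round(1))
im=cv2.imread("pics/w3.png");h=im[135:190,315:325].mean(1).round();print([(135+i,x.astype(int).tolist()) for i,x in enumerate(h)][::1][:48])
b=(im[:,:,0].astype(int)-im[:,:,2]>30)
for y in(145,150,155,160,165,170,175):
    x=np.where(b[y,250:400])[0];print(y,x.min()+250 if len(x) else 0,x.max()+250 if len(x) else 0)
E
```

```text
-4 end minrow 144.1 cols 279.4 354.4 inner rim top 166.8 170.68454427622567 inner cols 280.1 353.7 maxrow 175.6
0 end minrow 142.2 cols 278.3 355.4 inner rim top 165.4 171.73075889977653 inner cols 279.2 354.5 maxrow 179.8
4 end minrow 140.8 cols 277.1 356.4 inner rim top 164.3 173.30645363406512 inner cols 278.3 355.3 maxrow 184.7
[(135, [32, 31, 32]), (136, [32, 30, 31]), (137, [31, 30, 31]), (138, [31, 31, 32]), (139, [32, 31, 32]), (140, [31, 30, 32]), (141, [33, 31, 32]), (142, [42, 29, 23]), (143, [46, 28, 22]), (144, [47, 30, 22]), (145, [47, 29, 22]), (146, [48, 29, 22]), (147, [48, 30, 22]), (148, [48, 30, 22]), (149, [54, 32, 24]), (150, [98, 56, 40]), (151, [109, 63, 45]), (152, [109, 63, 45]), (153, [110, 64, 46]), (154, [110, 64, 46]), (155, [110, 64, 46]), (156, [110, 64, 46]), (157, [110, 64, 46]), (158, [111, 65, 47]), (159, [112, 65, 47]), (160, [111, 65, 47]), (161, [111, 66, 48]), (162, [111, 65, 48]), (163, [111, 65, 48]), (164, [111, 65, 47]), (165, [111, 65, 48]), (166, [111, 65, 48]), (167, [111, 65, 47]), (168, [110, 65, 47]), (169, [110, 65, 47]), (170, [110, 65, 47]), (171, [110, 64, 47]), (172, [110, 64, 46]), (173, [109, 64, 46]), (174, [109, 64, 45]), (175, [108, 63, 45]), (176, [106, 61, 43]), (177, [106, 69, 58]), (178, [173, 171, 166]), (179, [233, 234, 231]), (180, [239, 239, 237]), (181, [239, 238, 237]), (182, [238, 238, 237])]
145 0 0
150 282 356
155 282 355
160 282 355
165 283 355
170 283 354
175 291 345
```

Level, and within about 1 mm of centred in the grip: the cap edge is at row 142 against a predicted 142.2. Carrying it to above the clip.

>>> {"op": "carry_out", "data": {
  "plan": [
    [[-0.0016,-0.02,0],[0,0,0.2],255],
    [[-0.0028,-0.036,0],[0,0,0.2],255],
    [[-0.0028,-0.04,0],[0,0,0],255],
    [[-0.0028,-0.04,0],[0,0,0],255],
    [[-0.0028,-0.04,0],[0,0,0],255],
    [[-0.0028,-0.04,0],[0,0,0],255],
    [[-0.0028,-0.04,0],[0,0,0],255],
    [[-0.0028,-0.04,0],[0,0,0],255],
    [[-0.0028,-0.04,0],[0,0,0],255],
    [[-0.0028,-0.03,0],[0,0,0],255],
    [[-0.002,-0.0155,0],[0,0,0],255],
    [[0,0,0],[0,0,0],255]
  ]
}}

```text
time_s: 6.13
tcp_pos: [0.5464, 0.2473, 0.3647]
eef_rot: [179.9, 0.1, -11.0]
contact_force: [0.1, 0.2, -0.4]
gripper_width: 0.029
```

>>> {"op": "carry_out", "data": {
  "plan": [
    [[0,0,0],[0,0,0],255],
    [[0,0,0.0],[0,0,0],255]
  ]
}}

```text
time_s: 6.3
tcp_pos: [0.5461, 0.2437, 0.366]
eef_rot: [179.9, 0.1, -11.2]
contact_force: [-0.4, -1.0, -0.2]
gripper_width: 0.0294
```

```bash
python3 - <<'E'
from h import *
import pickle
s=r.get_state();print(s["tcp_pos"],s["eef_rot"],s["contact_force"])
im=r.capture("wrist")[:,:,::-1];cv2.imwrite("pics/w4.png",im)
t=r.capture("scene")[:,:,::-1];cv2.imwrite("pics/s4.png",t)
cv2.imwrite("pics/m4.png",np.vstack([im[90:330,120:520],cv2.resize(t[60:240,280:460],(400,320+80)[:2])[:340]]))
go([.5435,.2445,.305],-11.3)
E
```

```text
[0.5461365  0.24365971 0.36595339] [ 1.79891036e+02  9.04178228e-02 -1.11692373e+01] [-0.40682205 -1.02029879 -0.16878049]
shift [-0.003  -0.0008  0.0618] turn [0.05 0.03 0.08] rows 2.0 t 6.4
```

View pics/m4.png

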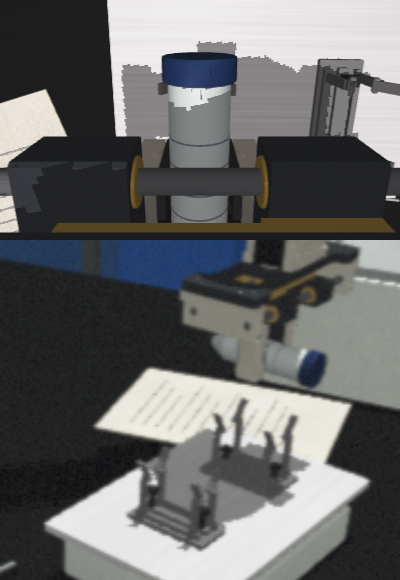

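The tube hangs squarely over the large clip: the flare tips at crop (162,88) and (238,88) are symmetric about the tube at 200. Descending to the flares.

>>> {"op": "carry_out", "data": {
  "plan": [
    [[-0.0015,-0.0005,0.01],[0,0,0],255],
    [[-0.0015,-0.0005,0.016],[0,0,0],255],
    [[0,0,0.016],[0,0,0],255],
    [[0,0,0.012],[0,0,0],255],
    [[0,0,0.008],[0,0,0],255],
    [[0,0,0.004],[0,0,0],255],
    [[0,0,0],[0,0,0],255],
    [[0,0,0],[0,0,0],255]
  ]
}}

```text
time_s: 7.07
tcp_pos: [0.5439, 0.2458, 0.3015]
eef_rot: [-180.0, -0.0, -11.2]
contact_force: [0.0, 0.3, -0.7]
gripper_width: 0.0289
```

>>> {"op": "carry_out", "data": {
  "plan": [
    [[0,0,0.003],[0,0,0],255],
    [[0,0,0.003],[0,0,0],255],
    [[0,0,0.003],[0,0,0],255],
    [[0,0,0.003],[0,0,0],255],
    [[0,0,0.002],[0,0,0],255],
    [[0,0,0],[0,0,0],255]
  ]
}}

```text
time_s: 7.57
tcp_pos: [0.544, 0.2459, 0.2876]
eef_rot: [-180.0, -0.1, -11.2]
contact_force: [0.5, -1.7, 2.7]
gripper_width: 0.0294
```

>>> {"op": "carry_out", "data": {
  "plan": [
    [[0,0.001,0.002],[0,0,0],255],
    [[0,0,0.002],[0,0,0],255],
    [[0,0,0.002],[0,0,0],255],
    [[0,0,0],[0,0,0],255]
  ]
}}

```text
time_s: 7.9
tcp_pos: [0.5442, 0.2453, 0.282]
eef_rot: [-179.9, -0.1, -11.2]
contact_force: [3.0, 0.4, 3.0]
gripper_width: 0.0288
```

>>> {"op": "carry_out", "data": {
  "plan": [
    [[0,0,0.002],[0,0,0],255],
    [[0,0,0.002],[0,0,0],255],
    [[0,0,0.002],[0,0,0],255],
    [[0,0,0],[0,0,0],255]
  ]
}}

```text
time_s: 8.23
tcp_pos: [0.5435, 0.2452, 0.2744]
eef_rot: [-180.0, 0.0, -11.2]
contact_force: [3.8, 2.1, -5.7]
gripper_width: 0.0292
```

The force has changed sign, so the clip is now pulling the tube down. About 5 mm to go.

>>> {"op": "carry_out", "data": {
  "plan": [
    [[0,0,0.0015],[0,0,0],255],
    [[0,0,0.0015],[0,0,0],255],
    [[0,0,0.001],[0,0,0],255],
    [[0,0,0],[0,0,0],255],
    [[0,0,0],[0,0,0],255]
  ]
}}

```text
time_s: 8.65
tcp_pos: [0.5432, 0.245, 0.2705]
eef_rot: [180.0, 0.1, -11.2]
contact_force: [1.7, 3.0, -7.1]
gripper_width: 0.0291
```

>>> {"op": "carry_out", "data": {
  "plan": [
    [[0,0,0.001],[0,0,0],255],
    [[0,0,0],[0,0,0],255],
    [[0,0,0],[0,0,0],255]
  ]
}}

```text
time_s: 8.9
tcp_pos: [0.5433, 0.245, 0.27]
eef_rot: [180.0, 0.0, -11.1]
contact_force: [0.4, 3.1, -5.9]
gripper_width: 0.0293
```

>>> {"op": "carry_out", "data": {
  "plan": [
    [[0,0,0.001],[0,0,0],255],
    [[0,0,0],[0,0,0],255],
    [[0,0,0],[0,0,0],255]
  ]
}}

```text
time_s: 9.15
tcp_pos: [0.5435, 0.245, 0.2693]
eef_rot: [-180.0, -0.0, -11.1]
contact_force: [0.5, 2.9, -3.1]
gripper_width: 0.029
```

>>> {"op": "carry_out", "data": {
  "plan": [
    [[0,0,0.001],[0,0,0],255],
    [[0,0,0],[0,0,0],255],
    [[0,0,0],[0,0,0],255]
  ]
}}

```text
time_s: 9.4
tcp_pos: [0.5435, 0.245, 0.2685]
eef_rot: [-180.0, -0.0, -11.1]
contact_force: [-0.4, 2.5, 0.4]
gripper_width: 0.0288
```

The vertical force has returned to zero at the expected seat height: the pads are carrying the clip's pull, so it is home. Letting go and rising.

>>> {"op": "carry_out", "data": {
  "plan": [
    [[0,0,0],[0,0,0],150],
    [[0,0,0],[0,0,0],120],
    [[0,0,0],[0,0,0],90],
    [[0,0,0],[0,0,0],70],
    [[0,0,0],[0,0,0],70],
    [[0,0,0],[0,0,0],70]
  ]
}}

```text
time_s: 9.9
tcp_pos: [0.5435, 0.2448, 0.2681]
eef_rot: [180.0, 0.0, -11.2]
contact_force: [-0.3, -0.8, -0.3]
gripper_width: 0.0613
```

>>> {"op": "carry_out", "data": {
  "plan": [
    [[0,0,-0.005],[0,0,0],70],
    [[0,0,-0.01],[0,0,0],70],
    [[0,0,-0.02],[0,0,0],70],
    [[0,0,-0.025],[0,0,0],70],
    [[0,0,-0.025],[0,0,0],70],
    [[0,0,-0.025],[0,0,0],70],
    [[-0.01,0,-0.02],[0,0,0],70],
    [[-0.02,0,-0.01],[0,0,0],70],
    [[0,0,0],[0,0,0],70],
    [[0,0,0],[0,0,0],70]
  ]
}}

```text
time_s: 10.73
tcp_pos: [0.5135, 0.2508, 0.4101]
eef_rot: [-179.9, -0.1, -11.1]
contact_force: [0.4, -0.7, -0.2]
gripper_width: 0.0636
```

```bash
python3 - <<'E'
from h import *
import pickle
s=r.get_state();print(s["tcp_pos"],s["contact_force"],s["time_s"])
c=r.get_calibration("wrist");pickle.dump(c,open("c5.pkl","wb"))
im=r.capture("wrist")[:,:,::-1];cv2.imwrite("pics/w5.png",im)
t=r.capture("scene")[:,:,::-1];cv2.imwrite("pics/s5.png",t)
cv2.imwrite("pics/m5.png",np.hstack([cv2.resize(im[60:260,220:440],None,fx=2,fy=2),cv2.resize(t[110:240,300:460],(340,400))]))
E
```

```text
[0.51351288 0.25082497 0.41012173] [ 0.38669986 -0.6721775  -0.22910106] 10.7333
```

View pics/m5.png

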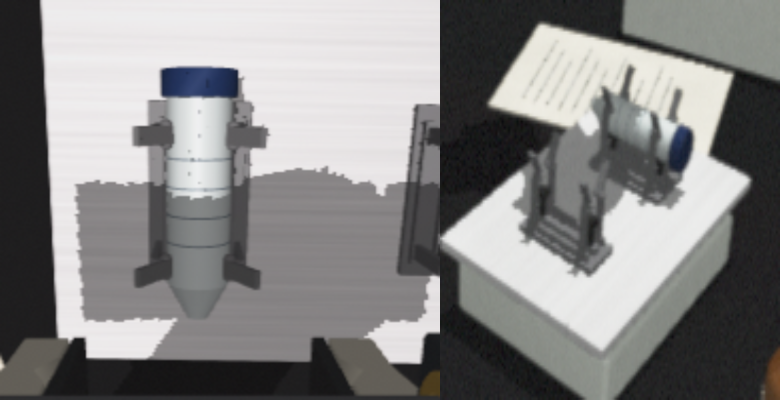

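The tube lies between both jaw pairs, cap at pixel (320,94) and tip at (319,219). I'll check centring numerically, then hand in.

```bash
python3 - <<'E'
from h import *
import pickle
c=pickle.load(open("c5.pkl","rb"))
for z in(.11,.126):
    p=ray("wrist",[(320,93.5),(319,219)],z,c);print(z,p.mean(0).round(4),np.linalg.norm(p[0]-p[1]).round(4),np.degrees(np.arctan2(*(p[0]-p[1])[[1,0]])).round(1))
r.close_job()
E
```

```text
0.11 [0.5434 0.2443 0.11  ] 0.1176 -11.5
0.126 [0.5458 0.2438 0.126 ] 0.1109 -11.5
the job is handed in; nothing more can be done
```

The large tube is snapped home in the large clip, released, and the job is handed in at about 11 s of the 38 s allowed.

- **Pressing in:** I pressed in small steps. The clip resisted with only a few newtons (about 3 N was the most I read), then pulled the tube down with about 7 N. The vertical force came back to about zero at the expected seat height (TCP z 0.2685 m against 0.269 m expected). I stopped there and let go, well short of ramming the pads.
- **Position:** The last wrist picture puts the tube middle at (0.5434, 0.2443), yaw -11.5°. I had measured the seat at (0.5435, 0.2445), yaw about -11.3°, so it is centred to within about a millimetre.
- **Level:** The apparent tube length at seat height is 117.6 mm against 116 mm true, which fits a level tube fully down. I did not measure its tilt separately after release.
- **Other items:** I never went near the small tube or the blue and yellow look-alikes. The small tube was still in its cradle when I lifted the large one; the final close-ups did not cover it.
- **Small disagreements:** The pads gave the clip's yaw as -12.2° and its base edges gave -10.7°, so I used a value in between. There were passing side forces of up to 8 N while gripping and about 4 N during the insertion, and they were gone after release.

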